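Fish a dropped washer out from under the instrument riser

ROBOT

A 6-joint arm with a two-finger parallel gripper is mounted at the origin on the work surface. World frame = base frame: x ahead of the robot, y to its left, z up, the work surface at z = 0. Lengths are in m, angles in rad, forces in N, time in s.
With the tool pointing down it reaches from about 0.25 to 0.775 m from the base axis. Payload 4 kg.
Tool frame: the origin (TCP) lies at the very end of the fingers, on their centre line; the grasp point (between the pads) lies 19 mm behind it; z points along the fingers, y is the direction in which the jaws open and shut (so a half turn about z gives the same grasp; the last joint's range is limited). The gripper opens to 94 mm and grips with 3 to 60 N. Pads are 16 mm wide; open, the fingers measure 119 mm over their backs; the gripper's body (75 mm by 177 mm) begins 78 mm behind the grasp point.
Start: joints at [1.08, 0.087, 1.371, -0, 1.684, -0.103], TCP at [0.208, 0.509, 0.206] pointing down, gripper open.
Joint ranges: [-3.1, 3.1], [-0.76, 2.03], [0.27, 2.55], [-1.08, 4.22], [0.17, 2.65], [-2.57, 2.57]. Speed limits (rad/s): [2.79, 2.79, 3.14, 3.14, 3.14, 3.14].

INTERFACE

Orientations are given as [roll, pitch, yaw] about the fixed x, y, z axes, in that order (R = Rz(yaw) Ry(pitch) Rx(roll)).
In Python, from bench import robot, snapshot, calibration gives the robot as it stands. The module is installed in compiled form; this text tells all that it offers.
- The arm moves only by the tool servo_tool, never from a script. Its argument "series" is text: rows parted by semicolons, each of 5 numbers parted by spaces: the closure, from -1 (fully open) to 1 (shut), then the shift along the tool's x, y, z in cm, then the turn about the tool's z in rad. A call has 1 to 20 rows; each row is the pose to reach, as a shift and turn from the pose commanded when the call began, along the tool's axes at that moment; what a row does not reach only later rows make up. A row lasts 1/12 s, in which the tool goes at most 41.7 mm and 7.16 degrees, less where a joint would pass 70% of its speed; a pose out of reach is approached as far as the arm can. A call with a gripper value outside its range is refused whole. The fingers move at their own pace and stop on an object; the grip force is fixed at half the most. Time passes only in rows, so rows that repeat a pose let the fingers close. It gives the time, the measured TCP pose, the force and the opening at its end, in the units of the state.
- robot.get_obs(): the state, without advancing time (a new reading comes with each control period).
- snapshot(name): name is "scene" or "top" or "wrist"; returns (picture, depth): 480x640x3 uint8, red, green, blue; 480x640 float32, m along the optical axis (not along the pixel's ray), 0 where there is no reading.
- calibration(name): a dict with "fx", "fy", "cx", "cy" (pixels), "rvec" (rotation vector, rad) and "tvec" (3), from world to camera coordinates, as OpenCV has them; the wrist camera has in their place "tool_from_camera" (4x4, takes a point from camera to tool coordinates, whose origin is the TCP and whose axes are the flange's). Camera axes: x right, y down, z forward; pixel columns grow to the right and rows downward; lengths in m; the calibration is good to about 2 mm. The wrist camera is an equidistant fisheye: a pixel r from the principal point sees the ray r / f radians off the axis. A picture is of the moment at which its call begins: read the wrist's pose just before it. calibration takes no time and is no camera call.
- robot.close_job(): hands the job in, once; it reports no verdict.
The state is a dict: "time": time; "joint_positions": joint angles; "qvel": joint speeds; "joint_torque": joint torques, N m; "tool_pos": TCP position; "ee_rot": TCP orientation; "wrist_force": force on the tool from outside, world axes, zero at the start; "wrist_torque": the same for the moment, N m; "width": finger opening in m.
Only numpy, scipy, OpenCV 4.12 (cv2) and the standard library are available. Lean on these libraries where they do the work, as an engineer would, in place of code of your own. Each camera call takes 0.05 s, during which the arm holds its last target. There are 200 camera calls.

TASK

The steel washer of the microscope stand has slid under the low riser that carries the soldering station. Take the flat L-shaped probe from the board stack, slide it in under the riser beside the washer, and sweep and drag the washer out with the blade pressed flat on the mat with a light steady pressure of about 5 N (more than 2 N, well under 20 N), so that the washer cannot slip beneath it. Leave the washer flat on the mat, wholly clear of the riser's front edge, and lay the probe flat on the mat, also clear of the riser. Do not push hard on the riser and leave everything else alone.

Things in the scene. Friction and masses are not known exactly. Their poses are not given: they have to be found in the camera images.
- riser: Fixed low grey steel riser on the mat, 260 mm deep, 300 mm wide, 4 mm sheet; open in front (-x), closed at sides and back. Clear height under its deck 30 mm, deck top at 34 mm; vent slots in its front 90 mm. A soldering station 90 mm high is bolted on the deck from 107 mm behind the front edge. Origin: centre of underside, at mat level; x from front to back, y to the left, z up.
- riser_mouth (a point): Middle of the riser's front edge at the level of the mat, 130 mm in front of the riser's origin, same axes: x > 0 is under the deck.
- washer: Dropped steel washer, 24 mm outside, 13 mm bore, 2.5 mm thick, 10 to 15 g, flat on the mat under the riser: centre 24 to 58 mm behind its front edge, from 55 mm right to 90 mm left of its middle; partly seen from above through the slots. Too light to be felt; slips under a blade carried more than 2 mm above the mat. Origin: centre of its underside.
- probe: Loose flat L-shaped black plastic probe, about 60 g. Blade: strip 14 mm wide, 3 mm thick, x = -35 to 140 mm; at its front end (x = 128 to 140) a toe stands out sideways to y = +37 mm (left), same thickness, so the inner corner faces back and left. Origin: underside of the blade below the handle's middle; x along the blade to the toe, z up. Can pivot up or down in a grip.
- probe_grip (a point): Middle of the probe's handle, 33 mm above the blade's underside: a bar on two posts, 70 mm long along the probe's x, 16 mm wide, 18 mm tall (24 to 42 mm above the underside), to be gripped across y from above. Same axes as the probe.
- probe_toe (a point): Underside of the probe at the front edge of the toe: x = 140, y = 15, z = 0 mm in the probe's frame, same axes.
- boards: Fixed stack of bare green circuit boards, 260 x 150 mm (x, y), the probe lies on it. Its top, 30 mm above its origin, stands 14 to 26 mm above the mat, differing from start to start. z up.
- mat: Fixed green bench mat 660 x 1160 mm, 2 mm thick, its top at z = 2 mm; origin at the centre of its underside. The stack, the riser and the washer lie on it. It is thin and hard: once the blade lies flat on it, each further 0.1 mm down adds about 1 N.
- nut: Bystander: steel hex nut, 19 mm across, 10 mm high, on the board stack right of the blade. Origin under its centre.
- flux: Bystander: white bottle 38 mm across, 70 mm high, on the mat at the right. Origin under its centre.
- spool: Bystander: solder spool 64 mm across, 40 mm high, on the mat at the right. Origin under its centre.
- dish: Bystander: steel dish 72 mm across, 22 mm high, on the mat at the right. Origin under its centre.
- driver: Bystander: screwdriver 170 mm long, lying on the mat at the left. Origin under its middle.
- tweezers: Bystander: steel tweezers 120 mm long, lying on the mat at the far left. Origin under their middle.
- jar: Bystander: small amber jar 38 mm across, 42 mm high, standing on the riser's deck right of the soldering station. Origin under its centre.
Things that resemble listed ones, but are neither listed nor needed, are in the scene too. What is shaped like the probe but red is not meant.

How it is judged:
On the way, in this order (a step that is already met when the one before it is completed fails the run):
1. the probe's toe is at least 30 mm in under the riser with the blade pressed on the mat (x of probe_toe in the frame of riser_mouth above 0.03 m and contact force between probe and mat above 2 N), for 0.2 s.
2. the washer is being drawn out: its centre is at most 18 mm behind the riser's front edge, the probe's toe still under the riser, the blade pressed on the mat (x of washer in the frame of riser_mouth below 0.018 m and x of probe_toe in the frame of riser_mouth above 0 m and contact force between probe and mat above 2 N), for 0.1 s.
3. the washer is wholly out from under the riser, flat on the mat (x of washer in the frame of riser_mouth below -0.014 m and z of washer in the frame of riser_mouth below 0.004 m), for 0.1 s.
At the end, for the whole second after the job is handed in: Washer flat and still on the mat, its centre at least 14 mm in front of the riser's front edge; probe lying flat (within 0.08 rad) and still on the mat, its toe out from under the riser (x of washer in the frame of riser_mouth below -0.014 m and height (world z) of washer between 0 and 0.006 m and angle between washer's own z axis and vertical below 0.1 rad and linear speed of each of washer, probe below 0.02 m/s and x of probe_toe in the frame of riser_mouth below 0 m and height (world z) of probe between 0 and 0.008 m and angle between probe's own z axis and vertical below 0.08 rad); the robot touches nothing.
It fails at once if the probe is pressed on the mat with more than 20 N while its toe is under the riser, or with more than 25 N anywhere ((x of probe_toe in the frame of riser_mouth above 0 m and contact force between probe and mat above 20 N) or contact force between probe and mat above 25 N).
It fails at once if the probe or the arm is pushed against the riser with more than 15 N (contact force between any of probe, the arm, the fingers and riser above 15 N).
It fails at once if a bystander is moved by more than 20 mm (distance of any of nut, flux, spool, dish, driver, tweezers, jar from where it was at the start of the episode above 0.02 m).
It also fails if it takes over 64 s, if anything falls off the work surface, if the arm or the gripper's body presses on something with over 40 N, if the wrist force passes 120 N, or if a joint passes its speed limit or range.

## Working session

There is one attempt and no reset: what is moved stays moved. The work goes in short steps, Python scripts to look and compute and a tool call to move; the robot and the scene stay as the last step left them, time stands still between calls to the robot, and variables do not carry over. Pictures are saved under pics/ and viewed, about 8 in all and at most 12, crops included, and the job is handed in when it is done.

Besides the shell and the picture viewer there is one more tool, called after "Call:" in YAML: its name, and indented under it one key for each argument. servo_tool: Moves the arm, as the interface text tells. Its arguments: {"type":"object","properties":{"series":{"type":"string"}},"required":["series"]}

```bash
mkdir -p pics
cat > h.py <<'E'
import numpy as np, cv2
from bench import robot, snapshot, calibration
def cast(name,uv,z):
    c=calibration(name);R,_=cv2.Rodrigues(np.array(c['rvec'],float));t=np.array(c['tvec'],float).ravel()
    uv=np.atleast_2d(np.array(uv,float));d=np.c_[(uv[:,0]-c['cx'])/c['fx'],(uv[:,1]-c['cy'])/c['fy'],np.ones(len(uv))]@R
    o=-R.T@t
    return o+d*((z-o[2])/d[:,2])[:,None]
def proj(name,P):
    c=calibration(name);K=np.array([[c['fx'],0,c['cx']],[0,c['fy'],c['cy']],[0,0,1]])
    return cv2.projectPoints(np.atleast_2d(np.array(P,float)),np.array(c['rvec'],float),np.array(c['tvec'],float),K,None)[0][:,0]
def cloud(name,dep):
    c=calibration(name);R,_=cv2.Rodrigues(np.array(c['rvec'],float));t=np.array(c['tvec'],float).ravel()
    v,u=np.mgrid[:480,:640];p=np.stack([(u-c['cx'])/c['fx']*dep,(v-c['cy'])/c['fy']*dep,dep],-1)
    return (p-t)@R
E
python3 - <<'E'
from h import *
for n in ['top','scene']:
    p,d=snapshot(n);np.savez('pics/'+n+'.npz',p=p,d=d);cv2.imwrite('pics/'+n+'1.png',p[:,:,::-1])
    print(n,calibration(n))
o=robot.get_obs();print(o)
E
```

```text
top {'fx': 600.9641476292635, 'fy': 600.9641476292635, 'cx': 321.57347177776865, 'cy': 234.57906956671783, 'rvec': array([ 2.13456811, -2.17134216,  0.1357243 ]), 'tvec': array([0.03526422, 0.59500049, 1.40433669])}
scene {'fx': 621.5682585814745, 'fy': 621.5682585814745, 'cx': 323.74756156797514, 'cy': 239.27915512151145, 'rvec': array([ 1.92042624,  1.34742816, -0.6061452 ]), 'tvec': array([-0.21023341, -0.32278452,  1.89581387])}
{'time': 0.1, 'joint_positions': array([ 1.07989857e+00,  8.78731910e-02,  1.37208282e+00, -1.91900499e-05,
        1.68358318e+00, -1.03107920e-01]), 'qvel': array([ 0.00073781, -0.00346607, -0.00440742,  0.00017594,  0.00092096,
       -0.00033373]), 'joint_torque': array([ 2.31843464e-03, -3.41250193e+01, -3.03302729e+01,  7.20726396e-02,
        3.03134252e-02, -1.10941357e-04]), 'tool_pos': array([0.20776373, 0.5087254 , 0.20443583]), 'ee_rot': array([-3.13965450e+00, -1.81376044e-04,  2.75380050e+00]), 'wrist_force': array([ 0.03373987,  0.08973001, -0.37902404]), 'wrist_torque': array([-0.04955429, -0.03279141,  0.0333576 ]), 'width': 0.0941259489673134}
```

View pics/top1.png

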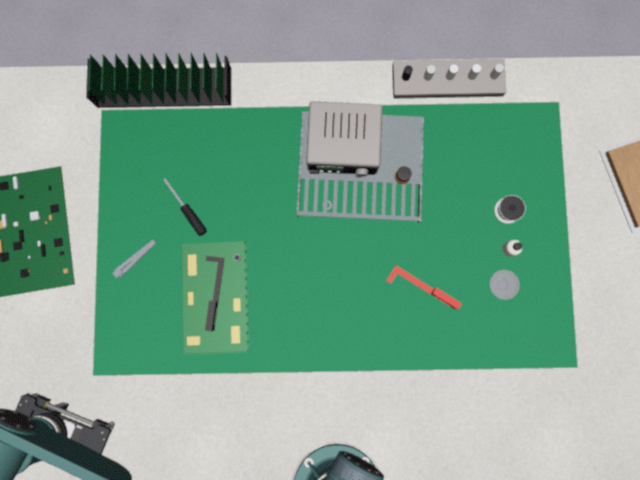

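View pics/scene1.png

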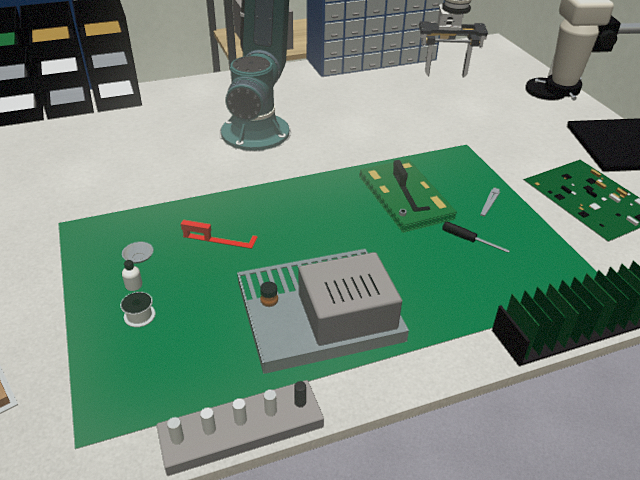

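The top view shows the probe at about (213,295), handle (212,315) and toe (215,259), and the riser at (298-423, 112-218). A ring is visible through the slots at about (327,205), likely the washer. The scene view confirms this layout.

Run:
```python
from h import *
z=np.load('pics/top.npz');p,d=z['p'],z['d'];C=cloud('top',d)
hsv=cv2.cvtColor(p,cv2.COLOR_RGB2HSV)
# riser: grey, depth height 20..50mm
print('mat z',np.median(C[240:300,300:370,2]),'board z',np.median(C[250:340,225:232,2]), 'deck z',np.median(C[185:210,300:420,2]),np.percentile(C[120:215,385:420,2],[50,80]))
m=np.zeros((480,640),np.uint8)
grey=(hsv[...,1]<60)
m[100:225,290:430]=grey[100:225,290:430]
ys,xs=np.where(m>0)
# front edge: lowest grey pixel per column; sides
fr=np.array([(u,np.where(m[:,u])[0].max()+.5) for u in range(303,418)])
L=np.array([(np.where(m[v])[0].min()-.5,v) for v in range(185,214)]);R=np.array([(np.where(m[v])[0].max()+.5,v) for v in range(185,214)])
for n,a in [('front',fr),('L',L),('R',R)]:
    for zz in (.036,):
        P=cast('top',a,zz)[:,:2].astype(np.float32); l=cv2.fitLine(P,cv2.DIST_HUBER,0,.01,.01).ravel();print(n,l, 'ang',np.arctan2(l[1],l[0]), P[0],P[-1])
# probe: black inside board area
b=np.zeros_like(m);b[245:345,195:232]=(p.max(2)<75)[245:345,195:232]
ys,xs=np.where(b>0);print('probe px',xs.min(),xs.max(),ys.min(),ys.max(),len(xs))
big=np.hstack([cv2.resize(p[170:230,290:430],None,fx=4,fy=4,interpolation=cv2.INTER_CUBIC)])
pr=cv2.resize(p[240:350,175:255],None,fx=4,fy=4,interpolation=cv2.INTER_CUBIC)
s=np.load('pics/scene.npz')['p'];sc=cv2.resize(s[155:235,350:460],None,fx=4,fy=4,interpolation=cv2.INTER_CUBIC)
W=np.zeros((600,800,3),np.uint8);W[:240,:560]=big;W[240:600,0:320]=pr[80:];W[260:580,340:780]=sc
cv2.imwrite('pics/crop.png',W[:,:,::-1])
```

```text
mat z 0.0025365286347194304 board z 0.02705491702296979 deck z 0.005674097555357682 [0.03590633 0.03950418]
front [ 0.06511508  0.9978778   0.6351458  -0.06826248] ang 1.5056351 [0.64309794 0.06918194] [ 0.62607855 -0.2055068 ]
L [ 0.99814177 -0.06093421  0.68388957  0.08299807] ang -0.060971983 [0.7184303  0.08159471] [0.64949125 0.0848142 ]
R [ 0.99636877 -0.08514243  0.67982644 -0.21695627] ang -0.08524565 [ 0.7130835 -0.2196788] [ 0.6442408 -0.2146335]
probe px 212 217 301 329 63
```

View pics/crop.png

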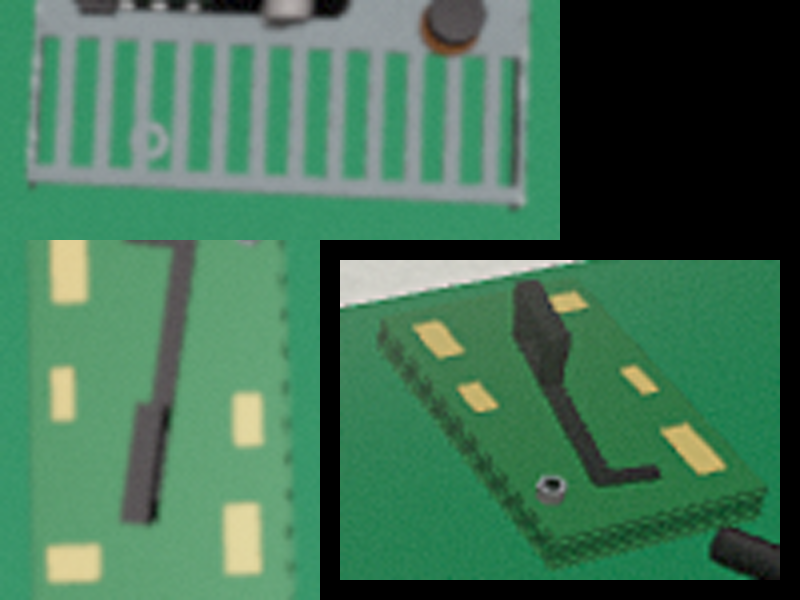

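The crop shows the washer ring around (150,140), which is top pixel ≈(327.5,205). The probe is black with its toe to the left and the nut to the right of the toe.

Run:
```python
from h import *
z=np.load('pics/top.npz');p,d=z['p'],z['d'];C=cloud('top',d)
print('cam',cast('top',[[320,240]],1.0))
hsv=cv2.cvtColor(p,cv2.COLOR_RGB2HSV).astype(int)
# probe: low saturation dark
roi=np.zeros((480,640),bool);roi[250:340,200:232]=1
m=roi&(hsv[...,1]<90)&(hsv[...,2]<130)
n,lab,st,ce=cv2.connectedComponentsWithStats(m.astype(np.uint8));i=1+st[1:,4].argmax();print(st[i],ce[i])
for v in range(254,336,3):
    x=np.where(lab[v]==i)[0]; print(v,(x.min(),x.max(),len(x)) if len(x) else None,end=' ')
bz=.0265
rows=np.arange(266,298);mid=np.array([(np.where(lab[v]==i)[0].mean(),v) for v in rows])
l=cv2.fitLine(cast('top',mid,bz+.003)[:,:2].astype(np.float32),cv2.DIST_HUBER,0,.01,.01).ravel();print('\nblade',l,np.arctan2(l[1],l[0]))
top=(C[...,2]>bz+.03)&roi
ys,xs=np.where(top);print('handle top depth',len(xs),xs.mean(),ys.mean(),C[top].mean(0),C[top].min(0),C[top].max(0))
print('board',np.median(C[265:340,222:230,2]),'matnear',np.median(C[280:340,160:178,2]), 'riser bar',np.median(C[216,310:415,2]))
# washer
g=(hsv[...,1]<85);
print((hsv[198:214,318:338,1]))
```

```text
cam [[0.46625956 0.02424391 1.        ]]
[205 256  20  76 618] [214.23139159 293.47572816]
254 None 257 (np.int64(206), np.int64(221), 16) 260 (np.int64(206), np.int64(223), 18) 263 (np.int64(218), np.int64(223), 6) 266 (np.int64(217), np.int64(223), 7) 269 (np.int64(217), np.int64(222), 6) 272 (np.int64(216), np.int64(222), 7) 275 (np.int64(216), np.int64(221), 6) 278 (np.int64(216), np.int64(221), 6) 281 (np.int64(215), np.int64(221), 7) 284 (np.int64(215), np.int64(220), 6) 287 (np.int64(214), np.int64(220), 7) 290 (np.int64(214), np.int64(219), 6) 293 (np.int64(214), np.int64(219), 6) 296 (np.int64(213), np.int64(218), 6) 299 (np.int64(213), np.int64(218), 6) 302 (np.int64(209), np.int64(217), 9) 305 (np.int64(208), np.int64(216), 9) 308 (np.int64(208), np.int64(217), 10) 311 (np.int64(207), np.int64(216), 10) 314 (np.int64(207), np.int64(216), 10) 317 (np.int64(207), np.int64(215), 9) 320 (np.int64(206), np.int64(215), 10) 323 (np.int64(206), np.int64(215), 10) 326 (np.int64(205), np.int64(213), 9) 329 (np.int64(205), np.int64(213), 9) 332 None 335 None 
blade [ 0.99049556 -0.13
[... 954 characters left out ...]
  21  21
   46 109]
 [140 158 160 148  88  28  18  19  26  83  98  45  22  36  71  31  18  23
   50 110]
 [149 160 165 159 106  33  16  18  20  51  50  24  24  67  85  32  19  20
   50 110]
 [141 161 161 156 119  51  21  18  19  26  24  26  54 110 102  32  18  20
   50 114]
 [148 158 159 162 119  55  21  21  23  38  53  70 109 145  99  34  19  21
   51 115]
 [148 158 168 158 120  50  25  20  41  83 116 137 156 149  96  34  21  25
   65 127]
 [102 105 119 123  91  36  19  18  41  93 131 130 137 141  86  31  19  23
   67 126]
 [ 35  40  52  56  45  25  18  18  26  61  75  78  82  84  61  26  18  21
   56  92]
 [ 18  21  20  22  23  19  16  19  20  25  29  30  29  30  28  18  18  20
   25  32]]
```

Run:
```python
from h import *
z=np.load('pics/top.npz');p,d=z['p'],z['d'];C=cloud('top',d)
bz=.0265
h=np.array([.99050,-.13754]);n=np.array([-h[1],h[0]]);q=np.array([.47804,.27677])
rear=cast('top',[[208.8,330.7],[205-.5,328]],bz+.042)[:,:2];toe=cast('top',[[213.5,255.8]],bz+.003)[:,:2]
o1=q+h*((rear[0]-q)@h+.035);o2=q+h*((toe[0]-q)@h-.14);print('origin from rear',o1,'from toe',o2,'handle left side offs',(rear-q)@n)
m=np.zeros((480,640),bool);m[295:335,200:222]=1
m&=(C[...,2]>bz+.032)&(C[...,2]<bz+.06);P=C[m];print('depth handle',len(P),np.median(P[:,2]),((P[:,:2]-q)@h).min(),((P[:,:2]-q)@h).max(),((P[:,:2]-q)@n).mean())
w=cast('top',[[327,204.9]],.0045)[0];print('washer',w)
yaw=-.065;ex=np.array([np.cos(yaw),np.sin(yaw)]);ey=np.array([-ex[1],ex[0]])
P=cast('top',[[299.2,215.3],[420.8,220.2],[298.3,216],[421.5,221]],.036)[:,:2];print(P)
# mouth: front line pt + side lines midpoint
f=np.array([.63515,-.06826]);L=np.array([.68389,.083]);R=np.array([.67983,-.21696])
c=f+ey*(((L-f)@ey+(R-f)@ey)/2);print('mouth',c,'width',(L-R)@ey,'washer in mouth',(w[:2]-c)@ex,(w[:2]-c)@ey)
```

```text
origin from rear [0.407807  0.2865225] from toe [0.40841567 0.28643798] handle left side offs [-0.00269676  0.00804661]
depth handle 239 0.06932528260922297 -0.1053080877945911 -0.035937054160187706 -0.0007315369587478855
washer [0.67374281 0.01050706 0.0045    ]
[[ 0.64374791  0.07835558]
 [ 0.62664981 -0.21468811]
 [ 0.64207394  0.08055006]
 [ 0.62467059 -0.21629981]]
mouth [ 0.63543004 -0.06395779] width 0.2995902717813127 washer in mouth 0.033395061114883495 0.07679618520063837
```

Call:
servo_tool:
  series: "-1 -6.7 -3.2 1 -0.06; -1 -13.5 -6.5 3 -0.12; -1 -20.2 -9.8 5 -0.19; -1 -26.9 -13 8 -0.25; -1 -26.9 -13 8 -0.25; -1 -26.9 -13 8 -0.25; -1 -26.9 -13 8 -0.25; -1 -26.9 -13 8 -0.25; -1 -26.9 -13 8 -0.25; -1 -26.9 -13 8 -0.25; -1 -26.9 -13 8 -0.25; -1 -26.9 -13 8 -0.25"

```text
time: 1.1
tool_pos: [0.4073, 0.2883, 0.1261]
ee_rot: [3.141, 0.0, 3.006]
wrist_force: [-0.3, -0.4, 0.6]
width: 0.094
```

Call:
servo_tool:
  series: "-1 -0.1 -0.17 3 0; -1 -0.1 -0.17 6 0; -1 -0.1 -0.17 8 0; -1 -0.1 -0.17 8.6 0; -1 -0.1 -0.17 8.6 0; -1 -0.1 -0.17 8.6 0; 1 -0.1 -0.17 8.6 0; 1 -0.1 -0.17 8.6 0; 1 -0.1 -0.17 8.6 0; 1 -0.1 -0.17 8.6 0; 1 -0.1 -0.17 8.6 0; 1 -0.1 -0.17 8.6 0; 1 -0.1 -0.17 8.6 0; 1 -0.1 -0.17 8.6 0; 1 -0.1 -0.17 8.6 0; 1 -0.1 -0.17 8.6 0"

```text
time: 2.43
tool_pos: [0.4086, 0.2853, 0.0394]
ee_rot: [-3.142, -0.0, 3.004]
wrist_force: [-0.0, 0.9, 0.0]
width: 0.0309
```

Call:
servo_tool:
  series: "1 0 0 0 0; 1 0 0 0 0; 1 0 0 0 0; 1 0 0 0 0; 1 0 0 0 0; 1 0 0 0 0"

```text
time: 2.93
tool_pos: [0.4086, 0.2853, 0.0395]
ee_rot: [3.141, 0.0, 3.004]
wrist_force: [0.2, 1.4, -0.2]
width: 0.0155
```

Call:
servo_tool:
  series: "1 0 0 -1 0; 1 0 0 -2.5 0; 1 0 0 -4.2 0; 1 0 0 -6 0; 1 -0.4 -1.5 -6 0; 1 -1 -4 -6 -0.01; 1 -1.7 -6.5 -6 -0.02; 1 -2.4 -9 -6 -0.03; 1 -3 -11.5 -6 -0.04; 1 -3.7 -14 -6 -0.05; 1 -4.4 -16.5 -6 -0.06; 1 -5 -19 -6 -0.073; 1 -5.7 -21.5 -6 -0.073; 1 -6.4 -24 -6 -0.073; 1 -7 -26.5 -6 -0.073; 1 -7.7 -29 -6 -0.073; 1 -8.1 -30.5 -6 -0.073; 1 -8.2 -31 -6 -0.073; 1 -8.2 -31 -6 -0.073; 1 -8.2 -31 -6 -0.073"

```text
time: 4.6
tool_pos: [0.4472, -0.0326, 0.0997]
ee_rot: [3.141, 0.0, 3.076]
wrist_force: [-0.2, 0.2, -0.7]
width: 0.0161
```

Run:
```python
from h import *
o=robot.get_obs();print(o['tool_pos'],o['ee_rot'],o['wrist_force'],o['wrist_torque'],o['width'],o['time'])
p,d=snapshot('top');np.savez('pics/top2.npz',p=p,d=d)
s,ds=snapshot('scene');np.savez('pics/scene2.npz',p=s,d=ds);w,_=snapshot('wrist')
print(proj('scene',[[.447,-.033,.09],[.585,-.04,.08]]))
a=cv2.resize(p[180:300,260:400],(560,480))[:300,:400];W=np.zeros((600,800,3),np.uint8)
W[:300,:400]=cv2.resize(p[170:320,240:440],(400,300));W[:300,400:]=cv2.resize(s[140:290,200:400],(400,300));W[300:,:400]=cv2.resize(w,(400,300))
cv2.imwrite('pics/c2.png',W[:,:,::-1])
C=cloud('scene',ds);hs=cv2.cvtColor(s,cv2.COLOR_RGB2HSV)
```

```text
[ 0.44717059 -0.03255895  0.09971799] [3.14076661e+00 2.95656287e-05 3.07640657e+00] [-0.23930911  0.18523605 -0.65780664] [0.03659098 0.01909518 0.04327336] 0.016069524744325554 4.6
[[289.24579574 192.74451336]
 [305.09488631 230.48975059]]
```

View pics/c2.png

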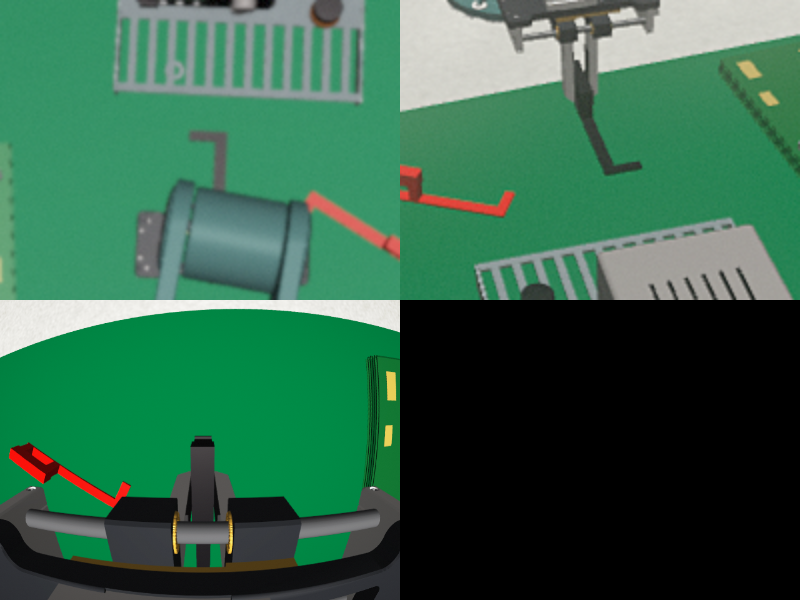

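The pictures show the probe held roughly level, its toe at about top pixel (344,237), aimed right of the washer (327,205), with the red decoy well to the right.

Run:
```python
from h import *
z=np.load('pics/top2.npz');p,d=z['p'],z['d'];C=cloud('top',d)
m=np.zeros((480,640),bool);m[232:268,330:358]=1
m&=(C[...,2]>.05)&(C[...,2]<.15)
hsv=cv2.cvtColor(p,cv2.COLOR_RGB2HSV);m&=(hsv[...,1]<90)
P=C[m];ex=np.array([.9979,-.065]);ey=np.array([.065,.9979]);q=(P[:,:2]-[.6354,-.064])
x=q@ex;y=q@ey;print(len(P))
for a in np.arange(-.12,-.03,.01):
    k=(x>a)&(x<a+.01)
    if k.any():print(round(a,3),np.median(P[k,2]).round(4),y[k].min().round(4),y[k].max().round(4))
print('toe max x',x.max(),'yfit',np.polyfit(x[(x<-.07)],y[x<-.07],1),'pitch',np.polyfit(x,P[:,2],1))
```

```text
237
-0.12 0.091 0.0125 0.0245
-0.11 0.0908 0.0128 0.0248
-0.1 0.092 0.0133 0.0253
-0.09 0.0908 0.0138 0.0259
-0.08 0.0895 0.0143 0.0259
-0.07 0.0904 0.0146 0.0542
-0.06 0.0906 0.0127 0.0547
toe max x -0.051269624397737024 yfit [0.0384728  0.02301698] pitch [-0.01584175  0.08942339]
```

Call:
servo_tool:
  series: "1 0 0 2.5 0; 1 0 0 5 0; 1 0 0 7 0; 1 0 0 8 0; 1 0 0 8.1 0; 1 0 0 8.1 0; 1 0 0 8.1 0; 1 0 0 8.1 0; 1 0 0 8.1 0"

```text
time: 5.5
tool_pos: [0.4484, -0.0332, 0.0199]
ee_rot: [-3.141, 0.003, 3.077]
wrist_force: [0.5, 0.1, -1.5]
width: 0.0157
```

Call:
servo_tool:
  series: "1 0 0 0.08 0; 1 0 0 0.16 0; 1 0 0 0.24 0; 1 0 0 0.3 0; 1 0 0 0.3 0; 1 0 0 0.3 0; 1 0 0 0.3 0"

```text
time: 6.08
tool_pos: [0.4472, -0.033, 0.0154]
ee_rot: [3.141, -0.0, 3.077]
wrist_force: [0.6, -1.0, -0.5]
width: 0.0159
```

Call:
servo_tool:
  series: "1 0 0 0.02 0; 1 0 0 0.04 0; 1 0 0 0.06 0; 1 0 0 0.06 0; 1 0 0 0.06 0"

```text
time: 6.5
tool_pos: [0.4473, -0.033, 0.0149]
ee_rot: [3.141, 0.0, 3.077]
wrist_force: [0.6, 0.7, -0.5]
width: 0.0156
```

Call:
servo_tool:
  series: "1 0 0 0.02 0; 1 0 0 0.04 0; 1 0 0 0.06 0; 1 0 0 0.06 0; 1 0 0 0.06 0"

```text
time: 6.92
tool_pos: [0.4473, -0.033, 0.0148]
ee_rot: [3.142, 0.0, 3.077]
wrist_force: [-2.9, 1.2, 5.3]
width: 0.016
```

Call:
servo_tool:
  series: "1 -0.3 0 0 0; 1 -0.6 0 0 0; 1 -1 0 0 0; 1 -1 0 0 0"

```text
time: 7.25
tool_pos: [0.4573, -0.0339, 0.0148]
ee_rot: [-3.141, -0.0, 3.077]
wrist_force: [-3.2, 0.3, 5.6]
width: 0.016
```

Run:
```python
from h import *
p,d=snapshot('top')
o=robot.get_obs();print(o['tool_pos'],o['wrist_force'],o['wrist_torque'])
p,d=snapshot('top');np.savez('pics/top3.npz',p=p,d=d);C=cloud('top',d)
o=robot.get_obs();print(o['tool_pos'],o['wrist_force'],o['wrist_torque'])
m=np.zeros((480,640),bool);m[222:262,326:358]=1
hsv=cv2.cvtColor(p,cv2.COLOR_RGB2HSV);m&=(hsv[...,1]<90)
v,u=np.where(m);P=cast('top',np.c_[u,v],.005)
ex=np.array([.9979,-.065]);ey=np.array([.065,.9979]);q=(P[:,:2]-[.6354,-.064]);x=q@ex;y=q@ey
for a in np.arange(-.12,-.02,.01):
    k=(x>a)&(x<a+.01)
    if k.any():print(round(a,3),np.median(C[m][k,2]).round(4),y[k].min().round(4),y[k].max().round(4))
print('max x',x.max())
```

```text
[ 0.45731065 -0.03384965  0.01483458] [-3.38717170e+00  4.44236157e-05  5.21055473e+00] [-0.00733842  0.44962517 -0.0035019 ]
[ 0.45733886 -0.03384881  0.01486261] [-2.26984413  0.32284642  3.44701179] [-0.02683082  0.50589109 -0.00910592]
-0.11 0.3835 0.0142 0.0654
-0.1 0.0068 0.0119 0.0245
-0.09 0.0062 0.0123 0.0249
-0.08 0.0059 0.0128 0.0253
-0.07 0.0061 0.0132 0.0254
-0.06 0.0058 0.0136 0.0532
-0.05 0.0054 0.0117 0.0536
max x -0.04142933477757551
```

Call:
servo_tool:
  series: "1 -0.6 0 0 0; 1 -1.2 0 0 0; 1 -1.8 0 0 0; 1 -2.4 0 0 0; 1 -3 0 0 0; 1 -3.6 0 0 0; 1 -4.2 0 0 0; 1 -4.8 0 0 0; 1 -5 0 0 0; 1 -5 0 0 0"

```text
time: 8.18
tool_pos: [0.5071, -0.0371, 0.0148]
ee_rot: [-3.141, -0.001, 3.077]
wrist_force: [-2.5, 0.0, 6.1]
width: 0.0157
```

Call:
servo_tool:
  series: "1 -0.6 0 0 0; 1 -1.2 0 0 0; 1 -1.8 0 0 0; 1 -2.4 0 0 0; 1 -3 0 0 0; 1 -3.6 0 0 0; 1 -4.2 0 0 0; 1 -4.8 0 0 0; 1 -5.4 0 0 0; 1 -5.6 0 0 0; 1 -5.6 0 0 0; 1 -5.6 0 0 0; 1 -5.6 0 0 0"

```text
time: 9.27
tool_pos: [0.5631, -0.0407, 0.0148]
ee_rot: [-3.141, 0.0, 3.077]
wrist_force: [-2.3, 0.9, 5.0]
width: 0.0157
```

Run:
```python
from h import *
p,d=snapshot('top');np.savez('pics/top4.npz',p=p,d=d)
o=robot.get_obs();print(o['tool_pos'],o['wrist_force'],o['wrist_torque'])
cv2.imwrite('pics/c4.png',cv2.resize(p[165:245,285:435],(750,400),interpolation=cv2.INTER_CUBIC)[:,:,::-1])
```

```text
[ 0.56313562 -0.04072533  0.01480838] [-2.81067907  0.55900851  4.82560191] [-0.08207636  0.40214729 -0.03096695]
```

View pics/c4.png

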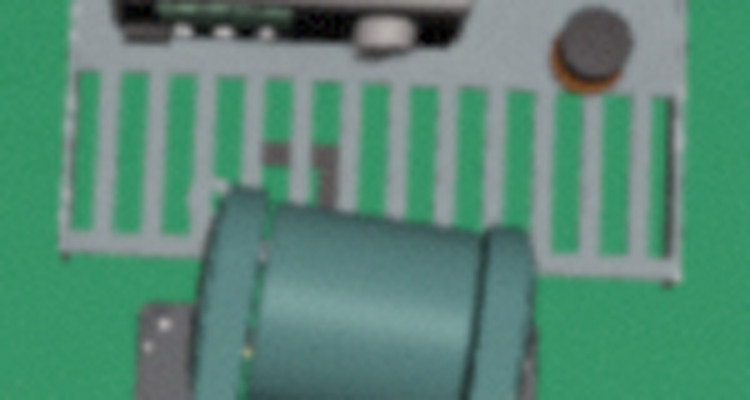

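The toe is at crop (263-340,143-165), past the washer at about (210,195) on its right; its inner edge clears the washer's far edge by about 4 mm. I'll go in slightly more, then sweep left.

Call:
servo_tool:
  series: "1 -0.2 0 0 0; 1 -0.4 0 0 0; 1 -0.4 0.5 0 0; 1 -0.4 1 0 0; 1 -0.4 1.5 0 0; 1 -0.4 2 0 0; 1 -0.4 2.5 0 0; 1 -0.4 3 0 0; 1 -0.4 3.4 0 0; 1 -0.4 3.7 0 0; 1 -0.4 4 0 0; 1 -0.4 4.3 0 0; 1 -0.4 4.3 0 0; 1 -0.4 4.3 0 0"

```text
time: 10.48
tool_pos: [0.5703, 0.0028, 0.0148]
ee_rot: [3.141, 0.001, 3.077]
wrist_force: [0.4, -1.8, 5.4]
width: 0.0161
```

Run:
```python
from h import *
p,d=snapshot('top');np.savez('pics/top5.npz',p=p,d=d)
o=robot.get_obs();print(o['tool_pos'],o['ee_rot'],o['wrist_force'],o['wrist_torque'])
s,_=snapshot('scene');
W=np.vstack([cv2.resize(p[170:230,285:435],(750,300),interpolation=cv2.INTER_CUBIC),cv2.resize(s[235:295,230:380],(750,300),interpolation=cv2.INTER_CUBIC)])
cv2.imwrite('pics/c5.png',W[:,:,::-1])
```

```text
[0.57035686 0.00281996 0.01480809] [3.14105071e+00 1.37293489e-03 3.07719779e+00] [ 0.39344696 -0.69812483  4.7803503 ] [-0.29965587  0.0623283  -0.0524675 ]
```

View pics/c5.png

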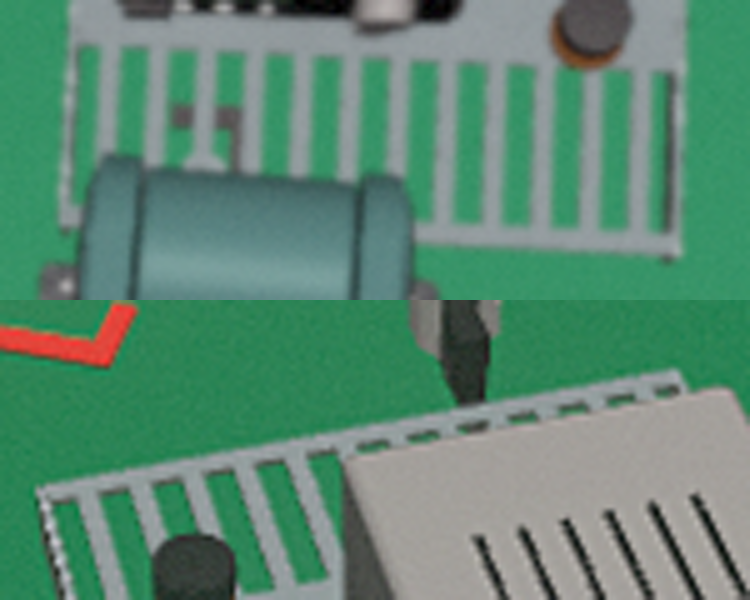

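The washer is visible at crop (205,165), against the blade at (233) and in front of the toe at (172-240,115). Now I'll drag it out.

Call:
servo_tool:
  series: "1 0.3 0 0 0; 1 0.7 0 0 0; 1 1.1 0 0 0; 1 1.5 0 0 0; 1 1.9 0 0 0; 1 2.3 0 0 0; 1 2.7 0 0 0; 1 3.1 0 0 0; 1 3.5 0 0 0; 1 3.9 0 0 0; 1 4.2 0 0 0; 1 4.2 0 0 0; 1 4.2 0 0 0; 1 4.2 0 0 0"

```text
time: 11.75
tool_pos: [0.5276, 0.0049, 0.0148]
ee_rot: [3.141, 0.0, 3.077]
wrist_force: [2.9, 1.0, 7.3]
width: 0.0157
```

Run:
```python
from h import *
p,d=snapshot('top')
o=robot.get_obs();print(o['tool_pos'],o['ee_rot'],o['wrist_force'],o['wrist_torque'])
W=cv2.resize(p[170:250,285:435],(750,400),interpolation=cv2.INTER_CUBIC)
cv2.imwrite('pics/c6.png',W[:,:,::-1])
```

```text
[0.52761614 0.00490726 0.01474781] [3.14135863e+00 1.86629680e-04 3.07672231e+00] [2.924359   0.82120889 6.12843834] [ 0.03743793 -0.37244942 -0.00903274]
```

View pics/c6.png

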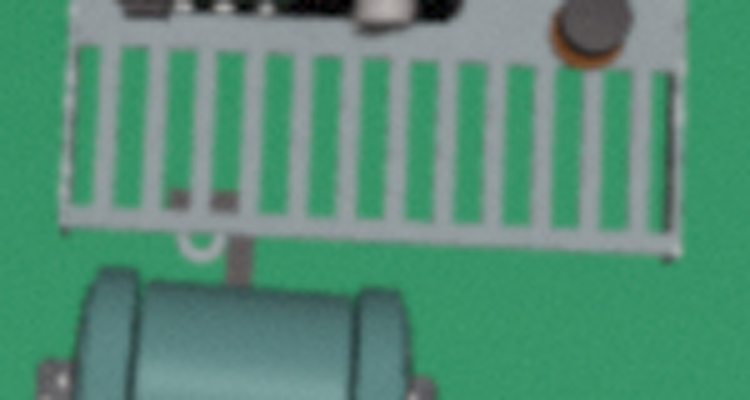

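The washer ring now shows below the front edge at (202,240) in front of the toe (row 200), with about 6 N of pressure. I'll keep dragging.

Call:
servo_tool:
  series: "1 0.3 0 0 0; 1 0.7 0 0 0; 1 1.1 0 0 0; 1 1.5 0 0 0; 1 1.9 0 0 0; 1 2.3 0 0 0; 1 2.7 0 0 0; 1 3.1 0 0 0; 1 3.5 0 0 0; 1 3.9 0 0 0; 1 4.3 0 0 0; 1 4.7 0 0 0; 1 5 0 0 0; 1 5 0 0 0; 1 5 0 0 0; 1 5 0 0 0"

```text
time: 13.13
tool_pos: [0.4778, 0.0081, 0.0148]
ee_rot: [3.141, 0.0, 3.077]
wrist_force: [2.4, 0.4, 7.5]
width: 0.0156
```

Run:
```python
from h import *
p,d=snapshot('top')
o=robot.get_obs();print(o['tool_pos'],o['ee_rot'],o['wrist_force'],o['wrist_torque'])
W=cv2.resize(p[190:270,285:435],(750,400),interpolation=cv2.INTER_CUBIC)
cv2.imwrite('pics/c7.png',W[:,:,::-1])
```

```text
[0.47779606 0.00813348 0.01476042] [3.14136987e+00 3.85770774e-04 3.07671065e+00] [ 2.38450465 -0.58857226  5.92672921] [ 0.01736636 -0.34559435 -0.01330495]
```

View pics/c7.png

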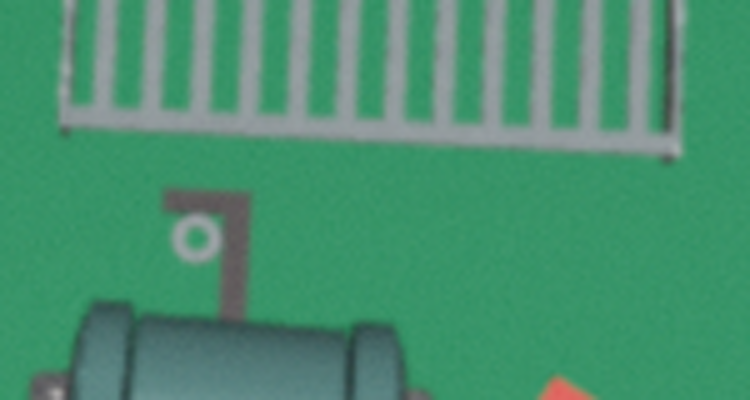

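The washer (197,238) sits whole in the toe's inner corner and both are clear of the front edge (row about 125). I'll ease off, open and rise.

Call:
servo_tool:
  series: "1 0 0 -0.03 0; 1 0 0 -0.05 0; -1 0 0 -0.05 0; -1 0 0 -0.05 0; -1 0 0 -0.05 0; -1 0 0 -0.05 0; -1 0 0 -0.05 0; -1 0 0 -0.05 0; -1 0 0 -0.05 0; -1 0 0 -0.05 0; -1 0 0 -0.05 0; -1 0 0 -0.05 0; -1 0 0 -0.05 0; -1 0 0 -0.05 0; -1 0 0 -0.05 0"

```text
time: 14.43
tool_pos: [0.478, 0.0081, 0.0148]
ee_rot: [3.141, 0.0, 3.077]
wrist_force: [-0.8, -0.2, -0.3]
width: 0.0934
```

Call:
servo_tool:
  series: "-1 0 0 -1 0; -1 0 0 -3 0; -1 0 0 -6 0; -1 0 0 -9 0; -1 3 0 -12 0; -1 6 0 -14 0; -1 9 0 -15 0; -1 12 0 -15 0; -1 12 0 -15 0; -1 12 0 -15 0; -1 12 0 -15 0; -1 12 0 -15 0"

```text
time: 15.43
tool_pos: [0.3589, 0.0158, 0.1648]
ee_rot: [3.141, -0.0, 3.077]
wrist_force: [-0.1, 0.6, -0.1]
width: 0.094
```

Run:
```python
from h import *
p,d=snapshot('top');s,ds=snapshot('scene')
o=robot.get_obs();print(o['time'],o['tool_pos'],o['wrist_force'],o['width'])
W=np.zeros((600,800,3),np.uint8);W[:300]=cv2.resize(p[190:310,220:540],(800,300));W[300:]=cv2.resize(s[160:340,100:580],(800,300))
cv2.imwrite('pics/c8.png',W[:,:,::-1])
C=cloud('top',d);hs=cv2.cvtColor(p,cv2.COLOR_RGB2HSV)
m=np.zeros((480,640),bool);m[222:300,310:345]=1;m&=hs[...,1]<90
v,u=np.where(m);P=cast('top',np.c_[u,v],.005);q=P[:,:2]-[.6354,-.064];x=q@[.9979,-.065];y=q@[.065,.9979]
for a in np.arange(-.2,-.0,.02):
    k=(x>a)&(x<a+.02)
    if k.any():print(round(a,3),np.median(C[m][k,2]).round(4),y[k].min().round(4),y[k].max().round(4))
print('toe x',x.max())
```

```text
15.5333 [0.35879915 0.01575301 0.16442126] [ 0.71850147 -0.44087915 -1.03602833] 0.09396504572179826
-0.2 0.0447 0.054 0.0692
-0.18 0.0446 0.0547 0.0694
-0.16 0.0444 0.0533 0.0686
-0.14 0.0432 0.0541 0.0693
-0.12 0.0064 0.055 0.0681
-0.1 0.0058 0.056 0.0683
-0.08 0.0065 0.0549 0.0675
-0.06 0.0045 0.0553 0.0928
-0.04 0.006 0.0562 0.0962
toe x -0.023595687059365378
```

View pics/c8.png

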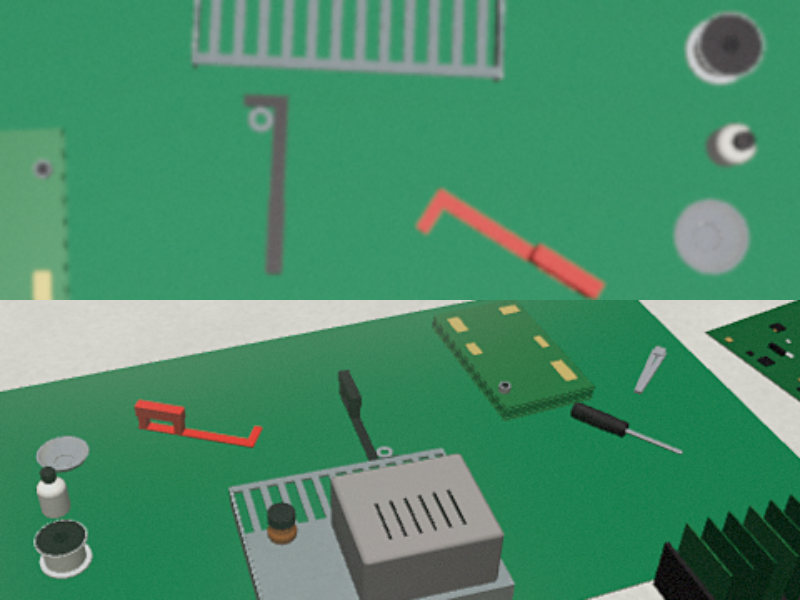

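The probe lies upright and flat (blade top about 6 mm, handle top about 44 mm). Its toe is 24 mm clear of the front edge and the washer (260,119) is flat in its corner. The bystanders look unmoved, so I'm handing in.

```bash
python3 -c "
from bench import robot
robot.close_job()"
```

```text
the job is handed in; nothing more can be done
```

The washer is out from under the riser and the job is handed in. I gripped the probe on the board stack, slid its blade in under the riser to the right of the washer, swept left until the washer sat in the toe's inner corner, and dragged it out. Then I eased off the pressure, opened the gripper and lifted away. This took about 15.5 s of the 64 s allowed.

- **Pressure:** the wrist force read about 5 N going in and sweeping, and 6 to 7.5 N during the drag. Single readings ranged from 3.4 to 7.5 N. That stays above 2 N and well under 20 N, and I saw no sign of pushing on the riser.
- **Probe:** the last depth check shows it lying flat on the mat, blade top at about 6 mm, with the toe about 24 mm in front of the riser's edge.
- **Washer:** it looks flat in the toe's corner in the last pictures, by eye about 45 mm in front of the edge.
- **Bystanders:** they look unmoved in the final pictures, but I did not measure them.
- **Disagreement:** the blade sat turned about 0.04 rad to the left of the angle I had worked out for it; I allowed for that and it caused no trouble. No check failed.

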